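Tug-test the cassette's latch, then turn it upside down

TASK

Two closed sample cassettes hang in turnover stands; the deep one is to be turned upside down so that its underside can be inspected. First make sure its latch holds, while it still stands upright: take the bow handle on its lid and tug gently upward until you feel the lid give a few millimetres against the spring latch, keep the pull for a moment without forcing it, then let the lid settle shut. Then swing its crank up over the top to the other stop, so that the cassette rests fully upside down with the lid shut, and keep off the shallow cassette and its stand.

Things in the scene. Friction and masses are not known exactly. Their poses are not given: they have to be found in the camera images.
- deep_stand: Fixed stand: grey base 130x150 mm, two 120 mm uprights at y +-62, between them the deep cassette (aluminium box 80x100 mm, 54 deep with lid). Origin: centre of base underside, on the worktop; x away from the robot at yaw 0, y along the axle (at z 110), z up. Place and yaw vary. Lid handle, lid shut: steel bow, round bar 10 thick along y, from -32 to +32, at x -31, z 167, 25 mm free under it.
- deep_cradle (a joint): Turn of deep cassette and crank, rad: 0 upright at a stop; grows as the rod swings up over the top to the stop at pi, upside down. Crank rod (stand frame, mm): steel, 12 thick, along y from -77 to -138, 65 from the axle; at 0 it is at x +65, z 110 (far side), at pi at x -65, z 110 (robot's side). Fixed to its arm, so it turns in the fingers. Balanced, stays put; friction about 2 N at the rod.
- deep_lid (a joint): Opening of the deep cassette's lid, rad: 0 shut. Hinge on the far (+x) edge, 72 mm from the handle bar. The spring latch gives about 1.2 N per mm at the handle (0.05 rad = 3.6 mm, 4 N; 0.1 rad = 7 mm, 8 N) and pulls the lid shut when let go; beyond 0.16 rad (11 mm) it is being forced. A tug presses the upright cassette against its stop.
- shallow_stand: The other stand, to be left alone: the same, but its cassette is only 26 mm deep and its handle bar at z 153 mm. Same origin and axes. Stands beside the first, on its left or right.

How it is judged:
By the outcome, as a careful person would: the job done as asked, in the order asked, and still so for the second after the job is handed in, with the robot touching nothing.
It also fails if it takes over 54 s, if anything falls off the work surface, if the arm or the gripper's body presses on something with over 40 N, if the wrist force passes 120 N, or if a joint passes its speed limit or range.

ROBOT

A 6-joint arm with a two-finger parallel gripper is mounted at the origin on a cart in front of the work surface, level with it; the furniture and walls round the work are solid. World frame = base frame: x ahead of the robot, y to its left, z up, the work surface at z = 0. Lengths are in m, angles in rad, forces in N, time in s.
With the tool pointing down it reaches from about 0.275 to 0.85 m from the base axis. Payload 19 kg.
Tool frame: the origin (TCP) lies at the very end of the fingers, on their centre line; the grasp point (between the pads) lies 19 mm behind it; x points along the fingers, y is the direction in which the jaws open and shut, and the axes are right-handed (so a half turn about x gives the same grasp; the last joint's range is limited). The gripper opens to 85 mm and grips with 20 to 120 N. Pads are 22 mm wide; open, the fingers measure 114 mm over their backs; the gripper's body (76 mm by 85 mm) begins 54 mm behind the grasp point. The pads swing forward as they close: fully open they stand 13 mm farther back than shut.
Start: joints at [1.061, 0.15, 1.437, -0, 1.554, -0.134], TCP at [0.211, 0.535, 0.231] pointing down, gripper open.
Joint ranges: [-2.8, 2.8], [-0.68, 2.1], [0.12, 2.68], [-1.39, 4.53], [0.16, 2.79], [-2.81, 2.81]. Speed limits (rad/s): [1.89, 1.89, 2.22, 3.01, 3.01, 3.01].

INTERFACE

Orientations are given as a unit quaternion [w, x, y, z].
In Python, from station import get_obs, camera, finish_job, masks_of, tip_of gives the robot as it stands. The module is installed in compiled form; this text tells all that it offers.
- The arm moves only by the shell command python3 -m inch 'ROWS' [FORCE]. ROWS is JSON, a list of rows, each a list of 3 entries, a list of its own where there are three numbers: the shift along the tool's x, y, z in m, then the turn, a rotation vector about the tool's x, y, z in degrees, then the closure in counts, from 0 (fully open) to 255 (shut). A call has exactly 5 rows; each row shifts and turns the pose as measured when the row begins, along the tool's axes as they then stand; what a row does not reach is not made up. A row lasts 1/10 s, in which the tool goes at most 50 mm and 8.59 degrees, less where a joint would pass 70% of its speed; a pose out of reach is approached as far as the arm can. A call with a gripper value outside its range is refused whole. The fingers move at their own pace and stop on an object; FORCE is the grip in N (left out, the last holds). Time passes only in rows, so rows that do not move let the fingers close, or fill a call up. It gives the time, the measured TCP pose, the force and the opening at its end, in the units of the state.
- get_obs(): the state, without advancing time (a new reading comes with each control period).
- camera(name): name is "scene" or "side" or "wrist"; returns a dict with "frame" (400x640x3 uint8, red, green, blue), "depth" (400x640 float32, m along the optical axis (not along the pixel's ray), 0 where there is no reading), "fx", "fy", "cx", "cy" (pixels), "distortion" ([k1, k2, p1, p2, k3] as OpenCV has them; the pictures are not rectified), "R" (3x3) and "t" (3): a world point X has camera coordinates R X + t; the wrist camera has in their place "T_tool_cam" (4x4, takes a point from camera to tool coordinates, whose origin is the TCP and whose axes are the tool frame's). Camera axes: x right, y down, z forward; pixel columns grow to the right and rows downward; lengths in m; the calibration is good to about 2 mm. A picture is of the moment at which its call begins: read the wrist's pose just before it.
- finish_job(): hands the job in, once; it reports no verdict.
Trained networks look in the newest picture that a camera, given by its name, has taken for a name from the list of things; names that differ only in an ending like _2 or _b are one class to them, and where a whole thing is asked for, a point or a joint stands for the part that bears it (a point fixed in the world has none). Each returns a list of dicts, best first, with "confidence" (0 to 1); they miss things now and then, are a little off and sometimes report something else, mostly with a low value. They report only what shows in the picture. A call takes as long as a camera call.
- masks_of(camera, name): "region" (400x640 bool, what is visible of it).
- tip_of(camera, name): "point" ([x, y, z] in m, in world coordinates, good to about 4 mm: a listed point, or the origin of a listed thing).
The state is a dict: "t": time; "q": joint angles; "qvel": joint speeds; "joint_torque": joint torques, N m; "tcp_pos": TCP position; "tool_rot": TCP orientation; "force": force on the tool from outside, world axes, zero at the start; "ft_torque": the same for the moment, N m; "finger_gap": finger opening in m.
Only numpy, scipy, OpenCV 4.12 (cv2) and the standard library are available. Lean on these libraries where they do the work, as an engineer would, in place of code of your own. Each camera call takes 0.05 s, during which the arm holds its last target.

## Working session

There is one attempt and no reset: what is moved stays moved. The work goes in short steps, Python scripts to look and compute and a shell command to move; the robot and the scene stay as the last step left them, time stands still between calls to the robot, and variables do not carry over. Pictures are saved under pics/ and viewed, and the job is handed in when it is done.

```bash
mkdir -p pics; ls
cat > h.py <<'E'
import numpy as np, cv2
from station import *
from scipy.spatial.transform import Rotation as Rn
def save(c,n): cv2.imwrite('pics/'+n+'.png',c['frame'][:,:,::-1])
def st():
    o=get_obs(); print('t',round(o['t'],2),'tcp',np.round(o['tcp_pos'],4),'q',np.round(o['tool_rot'],4),'F',np.round(o['force'],1),'gap',round(o['finger_gap'],4)); return o
def world(c,mask,o=None):
    v,u=np.nonzero(mask&(c['depth']>0)); z=c['depth'][v,u]
    K=np.array([[c['fx'],0,c['cx']],[0,c['fy'],c['cy']],[0,0,1]])
    p=cv2.undistortPoints(np.stack([u,v],1).astype(float)[:,None],K,np.array(c['distortion']))[:,0]
    P=np.c_[p*z[:,None],z]
    if 'R' in c: return (P-np.array(c['t']))@np.array(c['R'])
    T=np.array(c['T_tool_cam']); P=P@T[:3,:3].T+T[:3,3]
    q=o['tool_rot']; return Rn.from_quat([q[1],q[2],q[3],q[0]]).as_matrix().dot(P.T).T+o['tcp_pos']
E
python3 - <<'E'
from h import *
o=st(); print(o['q'])
for n in ['scene','side']:
    c=camera(n); save(c,n+'0')
    print(n,np.round(c['R'],3).tolist(),c['t'])
    for th in ['deep_stand','shallow_stand','deep_cradle','deep_lid']:
        try: print(th,[(np.round(d['point'],4),round(d['confidence'],2)) for d in tip_of(n,th)])
        except Exception as e: print(th,e)
        for d in masks_of(n,th):
            m=d['region']; v,u=np.nonzero(m); P=world(c,m)
            print('  mask',round(d['confidence'],2),m.sum(),u.mean(),v.mean(), np.round(np.median(P,0),3) if len(P) else '')
E
```

```text
pics
t 0.0 tcp [0.2109 0.5346 0.2307] q [ 0.6945  0.1317  0.6948 -0.1325] F [-0.8 -0.8  0.5] gap 0.0852
[ 1.06099478e+00  1.51022140e-01  1.43801997e+00 -3.17466526e-06
  1.55382511e+00 -1.33995385e-01]
scene [[-0.873, -0.488, 0.015], [-0.376, 0.652, -0.658], [0.311, -0.58, -0.753]] [0.49425824 0.27458791 0.75632292]
deep_stand [(array([ 0.5387, -0.1578, -0.0057]), 0.64)]
  mask 0.58 5040 369.0386904761905 167.14563492063493 [ 0.524 -0.127  0.09 ]
shallow_stand [(array([ 0.527 ,  0.1461, -0.0009]), 0.7)]
  mask 0.72 5310 309.7719397363465 273.3086629001883 [0.499 0.15  0.114]
deep_cradle it knows: deep_stand, shallow_stand
  mask 0.92 2323 371.35170038743007 142.6620749031425 [ 0.536 -0.142  0.135]
deep_lid it knows: deep_stand, shallow_stand
  mask 0.72 1683 373.5674390968509 139.9245395127748 [ 0.534 -0.15   0.136]
side [[-0.916, 0.4, -0.001], [0.353, 0.805, -0.476], [-0.19, -0.437, -0.879]] [ 0.50558353 -0.15337022  1.05462352]
deep_stand [(array([ 0.5329, -0.1582, -0.0023]), 0.72)]
  mask 0.66 4311 295.1749014149849 148.81929946648108 [ 0.546 -0.139  0.11 ]
shallow_stand [(array([0.529 , 0.15  , 0.0022]), 0.72)]
  mask 0.89 4943 354.1472789803763 260.26218895407646 [0.542 0.163 0.117]
deep_cradle it knows: deep_stand, shallow_stand
  mask 0.55 2240 291.8700892857143 133.1392857142857 [ 0.544 -0.154  0.136]
deep_lid it knows: deep_stand, shallow_stand
  mask 0.67 1635 296.3333333333333 129.88501529051987 [ 0.534 -0.155  0.136]
```

View pics/scene0.png

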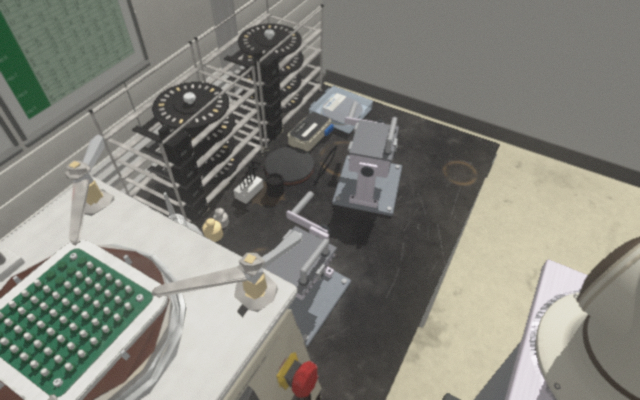

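View pics/side0.png

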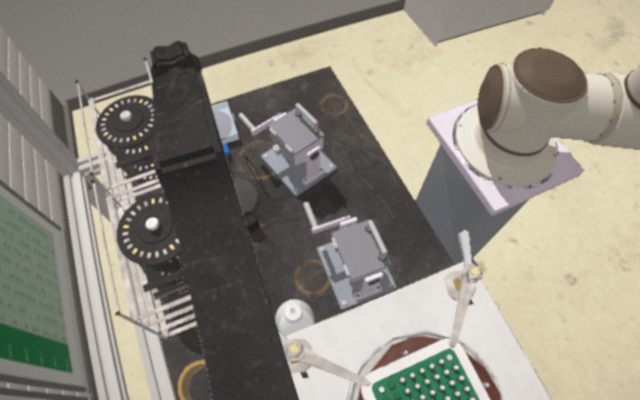

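Run:
```python
from h import *
full=np.ones((400,640),bool)
for n in ['scene','side']:
    c=camera(n); P=world(c,full)
    for nm,cx,cy in [('deep',.535,-.158),('shal',.528,.148)]:
        d=P-[cx,cy,0]; s=(np.hypot(d[:,0],d[:,1])<.17)
        Q=P[s]
        print(n,nm,'hist z',np.histogram(Q[:,2],bins=np.arange(-.005,.26,.01)))
        for lo,hi in [(.1,.128),(.128,.14),(.14,.152),(.152,.162),(.162,.19)]:
            q=Q[(Q[:,2]>lo)&(Q[:,2]<hi)]
            if len(q)<15: continue
            r=cv2.minAreaRect((q[:,:2]*1000).astype(np.float32)); print(lo,len(q),np.round(np.mean(q,0),4),r)
    # black beam
    hi=P[(P[:,2]>.2)&(P[:,0]>0.2)&(abs(P[:,1])<.6)&(P[:,0]<1)]
    h,xe,ye=np.histogram2d(hi[:,0],hi[:,1],bins=[np.arange(.2,1.01,.1),np.arange(-.6,.61,.1)])
    print(h.astype(int))
    c4=c['frame'][80:260,200:440]; cv2.imwrite(f'pics/{n}_z.png',cv2.resize(c4,None,fx=3,fy=3,interpolation=2)[:600,:800,::-1])
```

```text
scene deep hist z (array([8928, 2228,  145,   55,   57,   61,   59,   62,   67,  142,  150,
        275,  365,  334, 1173,   24,   19,  133,    0,    0,    0,    0,
          0,    0,    0,    0]), array([-0.005,  0.005,  0.015,  0.025,  0.035,  0.045,  0.055,  0.065,
        0.075,  0.085,  0.095,  0.105,  0.115,  0.125,  0.135,  0.145,
        0.155,  0.165,  0.175,  0.185,  0.195,  0.205,  0.215,  0.225,
        0.235,  0.245,  0.255]))
0.1 780 [ 0.544  -0.1392  0.1153] ((559.0661010742188, -189.82437133789062), (97.34131622314453, 222.35487365722656), 31.423723220825195)
0.128 1437 [ 0.5373 -0.1497  0.1359] ((536.3912353515625, -156.92523193359375), (90.5303726196289, 108.18637084960938), 15.530177116394043)
0.14 27 [ 0.4976 -0.1368  0.1462] ((499.61993408203125, -163.10687255859375), (11.92683219909668, 69.44649505615234), 7.120908260345459)
0.152 20 [ 0.4976 -0.1342  0.1569] ((504.7713623046875, -161.410400390625), (8.735779762268066, 69.45278930664062), 14.637605667114258)
0.162 139 [ 0.5042 -0.1593  0.1695] ((505.4474792480469, -163.380126953125), (9.840060234069824, 72.64682
[... 3864 characters left out ...]
 ((676.161865234375, 219.5830535888672), (8.76041030883789, 34.04554748535156), 27.526958465576172)
[[    0     0     0     0     0     0     0     0     0     0     0     0]
 [    0     0     0     0     0     0     0     0     0     0     0     0]
 [    0     0     0     0     0     0     0     0   508  3005  2751     0]
 [    0     0     0     0     0     0     0     0   690  5694  2684     0]
 [    0     0     0     0     0     0     0     0   981  6152   399     0]
 [    0    24    38     0     0     0   161  3942 11525 11324     0     0]
 [    0     0    21    38     0   102     0     0     0     0     0     0]
 [    0    35    63    84   158   120   106   109     0     0     0     0]]
```

View pics/scene_z.png

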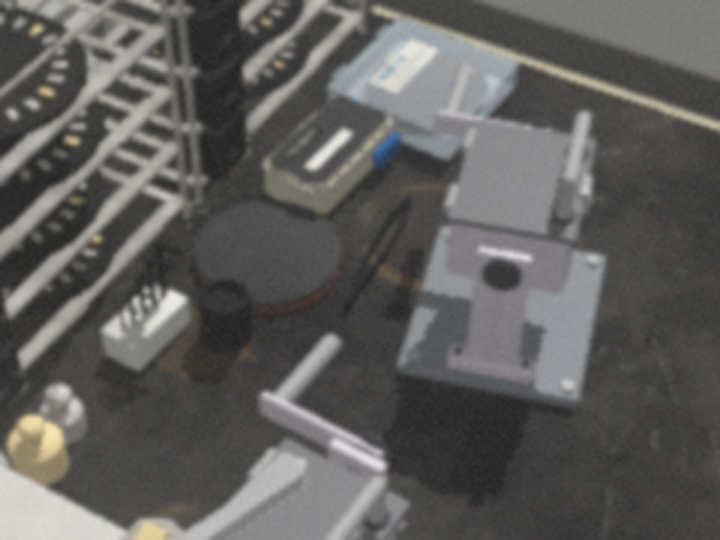

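```bash
cat >> h.py <<'E'
YAW=np.radians(15.2); C=np.array([.5357,-.1559,0.])
EX=np.array([np.cos(YAW),np.sin(YAW),0]); EY=np.array([-np.sin(YAW),np.cos(YAW),0]); EZ=np.array([0,0,1.])
def S(x,y,z): return C+EX*x/1000+EY*y/1000+EZ*z/1000
def R0(o): q=o['tool_rot']; return Rn.from_quat([q[1],q[2],q[3],q[0]])
def goal(tcp):
    o=st(); R=R0(o); M=R.as_matrix()
    best=None
    for s in (1,-1):
        y=s*EX; x=-EZ; T=np.stack([x,y,np.cross(x,y)],1)
        rv=np.degrees((R.inv()*Rn.from_matrix(T)).as_rotvec())
        if best is None or np.linalg.norm(rv)<np.linalg.norm(best): best=rv
    d=np.array(tcp)-o['tcp_pos']
    print('goal',np.round(tcp,4),'shift_tool now mm',np.round(M.T@d*1000,1),'rotvec',np.round(best,2),'stand-frame tcp',np.round([(o['tcp_pos']-C)@EX*1000,(o['tcp_pos']-C)@EY*1000,o['tcp_pos'][2]*1000],1), 'Fst',np.round([o['force']@EX,o['force']@EY,o['force'][2]],1))
    print('axes y',np.round(M[:,1],3),'z',np.round(M[:,2],3), 'q', np.round(o['q'],2))
E
python3 - <<'E'
from h import *
goal([.25,.2,.231]); goal(S(-31,0,190))
full=np.ones((400,640),bool)
c=camera('scene');P=world(c,full)
for x0 in np.arange(.1,.8,.1):
  print(round(x0,1),[round(float(np.percentile(q,99)),2) if len(q:=P[(P[:,0]>x0)&(P[:,0]<x0+.1)&(P[:,1]>y0)&(P[:,1]<y0+.1)][:,2])>20 else None for y0 in np.arange(-.4,.6,.1)])
E
```

```text
t 0.8 tcp [0.211  0.5348 0.2313] q [ 0.6947  0.1321  0.6947 -0.1321] F [ 0.9  0.3 -0. ] gap 0.0853
goal [0.25  0.2   0.231] shift_tool now mm [   0.3 -297.2  159.1] rotvec [53.27  0.    0.  ] stand-frame tcp [-132.2  751.7  231.3] Fst [ 1.   0.1 -0. ]
axes y [ 0.367  0.93  -0.   ] z [ 0.93  -0.367  0.   ] q [ 1.06  0.15  1.44 -0.    1.55 -0.13]
t 0.8 tcp [0.211  0.5348 0.2313] q [ 0.6947  0.1321  0.6947 -0.1321] F [ 0.9  0.3 -0. ] gap 0.0853
goal [ 0.5058 -0.164   0.19  ] shift_tool now mm [  41.3 -541.9  530.7] rotvec [53.27  0.    0.  ] stand-frame tcp [-132.2  751.7  231.3] Fst [ 1.   0.1 -0. ]
axes y [ 0.367  0.93  -0.   ] z [ 0.93  -0.367  0.   ] q [ 1.06  0.15  1.44 -0.    1.55 -0.13]
0.1 [-0.92, -0.92, 0.0, 0.23, 0.22, 0.0, None, None, None, None]
0.2 [-0.92, -0.92, -0.92, None, None, None, None, None, None, None]
0.3 [0.0, 0.0, 0.0, 0.0, 0.0, 0.0, 0.0, 0.22, None, None]
0.4 [0.0, 0.01, 0.17, 0.01, 0.02, 0.16, 0.37, 0.37, 0.32, None]
0.5 [0.0, 0.14, 0.17, 0.13, 0.13, 0.13, 0.31, 0.36, 0.36, 0.35]
0.6 [0.03, 0.12, 0.01, 0.04, 0.0, 0.0, 0.31, 0.36, 0.36, None]
0.7 [0.23, 0.23, 0.23, 0.23, 0.23, 0.23, 0.37, 0.37, 0.33, None]
```

```bash
python3 -m inch '[[[0,-0.043,0.023],[0,0,0],0],[[0,-0.043,0.023],[0,0,0],0],[[0,-0.043,0.023],[0,0,0],0],[[0,-0.043,0.023],[0,0,0],0],[[0,-0.043,0.023],[0,0,0],0]]' 30; python3 -c "
from h import *
goal([.25,.15,.231]); goal(S(-31,0,190))"
```

```text
t: 1.35
tcp_pos: [0.2383, 0.2895, 0.2284]
tool_rot: [0.695, 0.129, 0.696, -0.131]
force: [1.8, 0.8, 0.5]
finger_gap: 0.0854
t 1.35 tcp [0.2383 0.2895 0.2284] q [ 0.6946  0.1288  0.6956 -0.131 ] F [1.8 0.8 0.5] gap 0.0854
goal [0.25  0.15  0.231] shift_tool now mm [  -2.2 -125.8   61.3] rotvec [5.363e+01 5.000e-02 2.000e-01] stand-frame tcp [-170.2  507.8  228.4] Fst [2.  0.3 0.5]
axes y [ 0.361  0.932 -0.003] z [ 0.932 -0.361 -0.001] q [ 0.68 -0.28  1.85 -0.    1.58 -0.52]
t 1.35 tcp [0.2383 0.2895 0.2284] q [ 0.6946  0.1288  0.6956 -0.131 ] F [1.8 0.8 0.5] gap 0.0854
goal [ 0.5058 -0.164   0.19  ] shift_tool now mm [  39.2 -326.2  413.2] rotvec [5.363e+01 5.000e-02 2.000e-01] stand-frame tcp [-170.2  507.8  228.4] Fst [2.  0.3 0.5]
axes y [ 0.361  0.932 -0.003] z [ 0.932 -0.361 -0.001] q [ 0.68 -0.28  1.85 -0.    1.58 -0.52]
```

```bash
python3 -m inch '[[[0,-0.043,0.021],[8,0,0],0],[[0,-0.040,0.027],[8,0,0],0],[[0,-0.023,0.042],[8,0,0],0],[[0,-0.012,0.047],[8,0,0],0],[[0,-0.005,0.048],[8,0,0],0]]' 30; python3 -c "
from h import *
goal(S(-31,0,190))"
```

```text
t: 1.85
tcp_pos: [0.3083, 0.084, 0.2304]
tool_rot: [0.62, 0.343, 0.617, -0.342]
force: [1.5, 0.9, 0.4]
finger_gap: 0.0852
t 1.85 tcp [0.3083 0.084  0.2304] q [ 0.6203  0.343   0.6167 -0.3423] F [1.5 0.9 0.4] gap 0.0852
goal [ 0.5058 -0.164   0.19  ] shift_tool now mm [ 41.7  35.7 314.8] rotvec [16.83  0.19 -0.23] stand-frame tcp [-156.5  291.1  230.4] Fst [1.7 0.5 0.4]
axes y [0.848 0.53  0.003] z [ 0.53  -0.848  0.004] q [ 0.02 -0.42  1.94 -0.    1.62 -0.53]
```

```bash
python3 -m inch '[[[0,0.005,0.047],[8,0,0],110],[[0,0.012,0.046],[8,0,0],110],[[0,0.019,0.044],[1,0,0],110],[[0,0.019,0.044],[0,0,0],110],[[0,0.019,0.044],[0,0,0],110]]' 30; python3 -c "
from h import *
goal(S(-31,0,190))"
```

```text
t: 2.35
tcp_pos: [0.4582, -0.1144, 0.2335]
tool_rot: [0.56, 0.438, 0.553, -0.435]
force: [-0.4, 0.4, 0.4]
finger_gap: 0.0482
t 2.35 tcp [ 0.4582 -0.1144  0.2335] q [ 0.56    0.4382  0.5527 -0.4345] F [-0.4  0.4  0.4] gap 0.0482
goal [ 0.5058 -0.164   0.19  ] shift_tool now mm [44.2 33.9 59.3] rotvec [-1.42  0.28 -0.6 ] stand-frame tcp [-63.9  60.4 233.5] Fst [-0.2  0.5  0.4]
axes y [0.971 0.238 0.01 ] z [ 0.238 -0.971  0.005] q [-0.41 -0.07  1.67  0.    1.54 -0.65]
```

```bash
python3 -m inch '[[[0.001,0.017,0.03],[-1.4,0,0],110],[[0,0.014,0.025],[0,0.3,-0.6],110],[[0,0.004,0.005],[0,0,0],110],[[0,0,0],[0,0,0],110],[[0,0,0],[0,0,0],110]]' 30
python3 - <<'E'
from h import *
goal(S(-31,0,190)); o=get_obs(); c=camera('wrist'); save(c,'w1')
P=world(c,np.ones((400,640),bool),o)
q=P[(P[:,2]>.155)&(P[:,2]<.185)&(np.hypot(P[:,0]-.506,P[:,1]+.164)<.06)]
print(len(q),q.mean(0),np.percentile(q[:,2],[5,50,95,99]),cv2.minAreaRect((q[:,:2]*1000).astype(np.float32)))
q=P[(P[:,2]>.128)&(P[:,2]<.145)&(np.hypot(P[:,0]-.5357,P[:,1]+.156)<.09)]
print(len(q),q.mean(0),cv2.minAreaRect((q[:,:2]*1000).astype(np.float32)))
E
```

```text
t: 2.85
tcp_pos: [0.5102, -0.1709, 0.2311]
tool_rot: [0.56, 0.431, 0.562, -0.431]
force: [0.6, 0.9, -0.5]
finger_gap: 0.0485
t 2.85 tcp [ 0.5102 -0.1709  0.2311] q [ 0.5597  0.4305  0.5616 -0.4312] F [ 0.6  0.9 -0.5] gap 0.0485
goal [ 0.5058 -0.164   0.19  ] shift_tool now mm [41.1 -2.4 -7.8] rotvec [-0.28 -0.09  0.13] stand-frame tcp [-28.6  -7.8 231.1] Fst [ 0.8  0.7 -0.5]
axes y [ 0.966  0.257 -0.002] z [ 0.257 -0.966 -0.002] q [-0.47  0.08  1.52 -0.    1.55 -0.73]
1533 [ 0.5045702  -0.16553342  0.17009369] [0.16739284 0.17053585 0.17200829 0.172505  ] ((505.0472717285156, -168.45314025878906), (9.809015274047852, 72.64566802978516), 15.031088829040527)
12771 [ 0.5376105  -0.15462198  0.1364464 ] ((535.1849365234375, -160.8776397705078), (91.57697296142578, 104.22813415527344), 15.096343994140625)
```

View pics/w1.png

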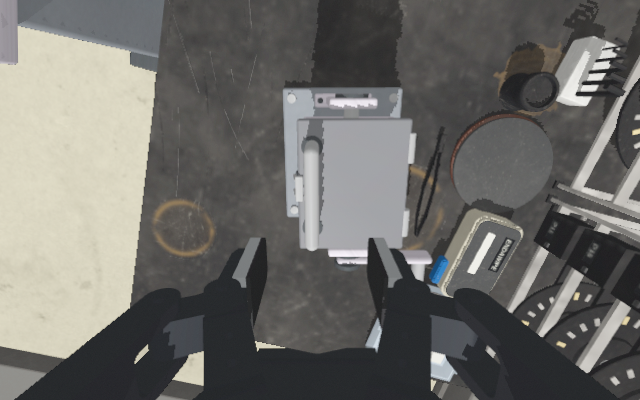

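```bash
python3 -m inch '[[[0.01,-0.0035,-0.008],[0,0,0],110],[[0.028,0,0],[0,0,0],110],[[0.028,0,0],[0,0,0],110],[[0.018,0,0],[0,0,0],110],[[0,0,0],[0,0,0],110]]' 30; python3 -c "
from h import *
goal(S(-32,0,148))"
```

```text
t: 3.4
tcp_pos: [0.5024, -0.1595, 0.148]
tool_rot: [0.563, 0.43, 0.56, -0.429]
force: [0.4, -0.3, -0.1]
finger_gap: 0.0485
t 3.4 tcp [ 0.5024 -0.1595  0.148 ] q [ 0.5629  0.43    0.5603 -0.4294] F [ 0.4 -0.3 -0.1] gap 0.0485
goal [ 0.5048 -0.1643  0.148 ] shift_tool now mm [0.  1.  5.3] rotvec [-0.04  0.14 -0.16] stand-frame tcp [-33.    5.3 148. ] Fst [ 0.3 -0.4 -0.1]
axes y [0.965 0.261 0.003] z [ 0.261 -0.965  0.002] q [-0.45  0.09  1.67  0.    1.37 -0.72]
```

```bash
python3 -m inch '[[[0,0.001,0.003],[0,0,0],150],[[0,0,0],[0,0,0],185],[[0,0,0],[0,0,0],255],[[0,0,0],[0,0,0],255],[[0,0,0],[0,0,0],255]]' 30; python3 -c "
from h import *
goal(S(-32,0,148))"
```

```text
t: 3.9
tcp_pos: [0.5044, -0.1617, 0.1528]
tool_rot: [0.565, 0.43, 0.559, -0.429]
force: [2.7, 2.3, -4.4]
finger_gap: 0.0088
t 3.9 tcp [ 0.5044 -0.1617  0.1528] q [ 0.5646  0.4298  0.559  -0.4289] F [ 2.7  2.3 -4.4] gap 0.0088
goal [ 0.5048 -0.1643  0.148 ] shift_tool now mm [ 4.8 -0.3  2.6] rotvec [ 0.03  0.32 -0.33] stand-frame tcp [-31.7   2.6 152.8] Fst [ 3.2  1.5 -4.4]
axes y [0.965 0.263 0.006] z [ 0.263 -0.965  0.006] q [-0.46  0.09  1.66 -0.    1.38 -0.72]
```

Run:
```python
from h import *
full=np.ones((400,640),bool)
o=st(); c=camera('wrist'); save(c,'w2'); P=world(c,full,o)
def fit(P):
    d=P-C; X=d@EX*1000;Y=d@EY*1000;Z=P[:,2]*1000
    m=(abs(Y)<40)&(X>-20)&(X<32)&(abs(Z-137)<9)
    A=np.c_[X[m],np.ones(m.sum())]; s=np.linalg.lstsq(A,Z[m],rcond=None)[0]; print(m.sum(),'slope',s[0],'z0',s[1])
fit(P)
for n in ['side','scene']:
    c=camera(n); save(c,n+'2'); fit(world(c,full))
st()
```

```text
t 3.9 tcp [ 0.5044 -0.1617  0.1528] q [ 0.5646  0.4298  0.559  -0.4289] F [ 2.7  2.3 -4.4] gap 0.0088
10649 slope -0.020032519164972465 z0 137.13172936784207
660 slope -0.018411781166159807 z0 136.99533934064516
650 slope -0.022149829772598974 z0 136.72977947981977
t 4.05 tcp [ 0.5044 -0.1617  0.1524] q [ 0.5645  0.4297  0.5592 -0.429 ] F [-1.6 -0.3 -1.3] gap 0.0086
```

View pics/w2.png

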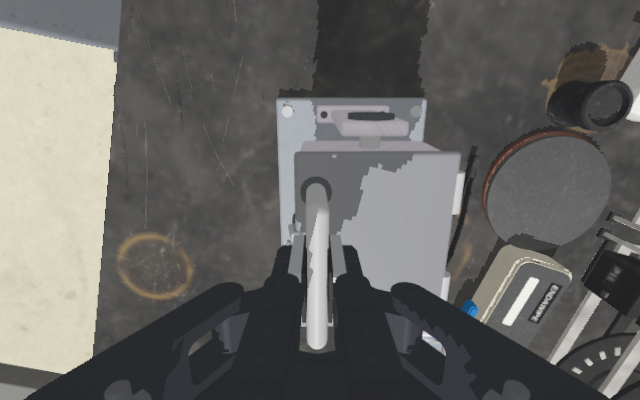

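```bash
cat >> h.py <<'E'
full=np.ones((400,640),bool)
def fit(P):
    d=P-C; X=d@EX*1000;Y=d@EY*1000;Z=P[:,2]*1000
    m=(abs(Y)<40)&(X>-20)&(X<32)&(abs(Z-138)<10)
    A=np.c_[X[m],np.ones(m.sum())]; s=np.linalg.lstsq(A,Z[m],rcond=None)[0]; print(m.sum(),'slope',s[0],'z0',s[1])
def lid():
    o=st(); c=camera('wrist'); fit(world(c,full,o)); st()
E
python3 -m inch '[[[-0.001,0,0],[0,0,0],255],[[-0.001,0,0],[0,0,0],255],[[-0.001,0,0],[0,0,0],255],[[0,0,0],[0,0,0],255],[[0,0,0],[0,0,0],255]]' ; python3 -c "
from h import *
lid()"
```

```text
t: 4.55
tcp_pos: [0.5047, -0.1616, 0.1547]
tool_rot: [0.564, 0.43, 0.559, -0.429]
force: [2.9, -0.1, -7.3]
finger_gap: 0.0087
t 4.55 tcp [ 0.5047 -0.1616  0.1547] q [ 0.5644  0.4298  0.5593 -0.4288] F [ 2.9 -0.1 -7.3] gap 0.0087
10517 slope -0.03741143187432735 z0 138.45287188534328
t 4.6 tcp [ 0.5047 -0.1615  0.1547] q [ 0.5644  0.4299  0.5594 -0.4288] F [ 2.8 -0.4 -7.4] gap 0.0088
```

```bash
python3 -m inch '[[[-0.001,0,0],[0,0,0],255],[[-0.001,0,0],[0,0,0],255],[[-0.001,0,0],[0,0,0],255],[[0,0,0],[0,0,0],255],[[0,0,0],[0,0,0],255]]' ; python3 -c "
from h import *
lid()"
```

```text
t: 5.1
tcp_pos: [0.5047, -0.1615, 0.1567]
tool_rot: [0.564, 0.43, 0.56, -0.429]
force: [2.4, -1.3, -9.4]
finger_gap: 0.0091
t 5.1 tcp [ 0.5047 -0.1615  0.1567] q [ 0.5641  0.4299  0.5596 -0.4288] F [ 2.4 -1.3 -9.4] gap 0.0091
10461 slope -0.049582452154969495 z0 139.82987999431404
t 5.15 tcp [ 0.5047 -0.1615  0.1567] q [ 0.564   0.4299  0.5596 -0.4288] F [ 3.7 -0.2 -9.1] gap 0.0089
```

```bash
python3 -m inch '[[[0,0,0],[0,0,0],255],[[0,0,0],[0,0,0],255],[[0,0,0],[0,0,0],255],[[0,0,0],[0,0,0],255],[[0,0,0],[0,0,0],255]]'
python3 - <<'E'
from h import *
o=st(); c=camera('wrist'); P=world(c,full,o); d=P-C; X=d@EX*1000;Y=d@EY*1000;Z=P[:,2]*1000
for x in range(-45,60,8):
    m=(abs(X-x)<4)&(Y>0)&(Y<45)&(Z>125)&(Z<150); print(x,m.sum(),np.round(np.median(Z[m]),1) if m.sum() else '')
E
```

```text
t: 5.65
tcp_pos: [0.5047, -0.1615, 0.1567]
tool_rot: [0.564, 0.43, 0.56, -0.429]
force: [3.6, 0.1, -9.5]
finger_gap: 0.0086
t 5.65 tcp [ 0.5047 -0.1615  0.1567] q [ 0.5641  0.43    0.5596 -0.4288] F [ 3.6  0.1 -9.5] gap 0.0086
-45 544 141.6
-37 792 142.0
-29 586 141.7
-21 1209 140.9
-13 1257 140.4
-5 1249 140.1
3 1242 139.7
11 1233 139.3
19 1225 138.9
27 1202 138.5
35 1212 138.1
43 317 137.5
51 0 
59 0
```

Run:
```python
from h import *
for n in ['scene','side']:
    c=camera(n); P=world(c,full); d=P-C; X=d@EX*1000;Y=d@EY*1000;Z=P[:,2]*1000
    r=[]
    for x in range(-37,50,8):
        m=(abs(X-x)<4)&(abs(Y)<45)&(Z>125)&(Z<150)&~((abs(X+31)<8)); r.append((x,m.sum(),np.round(np.median(Z[m]),1) if m.sum() else ''))
    print(n,r); fit(P)
    # handle
    m=(abs(X+31)<15)&(abs(Y)<34)&(Z>150)&(Z<182); print('handle top pct',np.percentile(Z[m],[50,90,97]),m.sum())
```

```text
scene [(-37, np.int64(20), np.float64(141.7)), (-29, np.int64(0), ''), (-21, np.int64(54), np.float64(140.6)), (-13, np.int64(90), np.float64(140.4)), (-5, np.int64(122), np.float64(139.8)), (3, np.int64(118), np.float64(139.5)), (11, np.int64(122), np.float64(139.0)), (19, np.int64(119), np.float64(138.8)), (27, np.int64(118), np.float64(138.2)), (35, np.int64(118), np.float64(138.2)), (43, np.int64(60), np.float64(136.9))]
652 slope -0.051421276224837206 z0 139.5848242744502
handle top pct [174.65542965 177.84595639 180.39925768] 227
side [(-37, np.int64(10), np.float64(141.8)), (-29, np.int64(0), ''), (-21, np.int64(79), np.float64(140.8)), (-13, np.int64(115), np.float64(140.3)), (-5, np.int64(112), np.float64(140.2)), (3, np.int64(113), np.float64(139.9)), (11, np.int64(122), np.float64(139.1)), (19, np.int64(118), np.float64(138.6)), (27, np.int64(114), np.float64(138.4)), (35, np.int64(132), np.float64(137.9)), (43, np.int64(79), np.float64(136.8))]
679 slope -0.052304533369245565 z0 139.79139964051058
handle top pct [173.99843733 178.66271024 180.98154102] 118
```

```bash
python3 -m inch '[[[-0.001,0,0],[0,0,0],255],[[-0.001,0,0],[0,0,0],255],[[0,0,0],[0,0,0],255],[[0,0,0],[0,0,0],255],[[0,0,0],[0,0,0],255]]'
python3 - <<'E'
from h import *
lid()
c=camera('side');fit(world(c,full))
E
```

```text
t: 6.3
tcp_pos: [0.5051, -0.1614, 0.1579]
tool_rot: [0.564, 0.43, 0.56, -0.429]
force: [3.3, 0.3, -10.8]
finger_gap: 0.0081
t 6.3 tcp [ 0.5051 -0.1614  0.1579] q [ 0.564   0.4301  0.5596 -0.4285] F [  3.3   0.3 -10.8] gap 0.0081
10346 slope -0.06318375173293847 z0 140.55198026228675
t 6.35 tcp [ 0.5051 -0.1613  0.1579] q [ 0.564   0.4302  0.5596 -0.4285] F [  3.9  -1.5 -11.4] gap 0.0088
672 slope -0.06065114405011725 z0 140.37910402178002
```

```bash
python3 -m inch '[[[0,0,0],[0,0,0],255],[[0,0,0],[0,0,0],255],[[0,0,0],[0,0,0],255],[[0,0,0],[0,0,0],255],[[0,0,0],[0,0,0],255]]' ;python3 -m inch '[[[0,0,0],[0,0,0],255],[[0.0015,0,0],[0,0,0],255],[[0.002,0,0],[0,0,0],255],[[0.002,0,0],[0,0,0],255],[[0.002,0,0],[0,0,0],255]]' ;python3 -m inch '[[[0.001,0,0],[0,0,0],255],[[0.001,0,0],[0,0,0],255],[[0.001,0,0],[0,0,0],255],[[0,0,0],[0,0,0],255],[[0,0,0],[0,0,0],255]]'
python3 - <<'E'
from h import *
lid()
c=camera('side');fit(world(c,full))
E
```

```text
t: 6.9
tcp_pos: [0.5051, -0.1614, 0.1579]
tool_rot: [0.564, 0.43, 0.56, -0.429]
force: [3.8, -0.9, -12.1]
finger_gap: 0.0087
t: 7.4
tcp_pos: [0.5042, -0.1618, 0.1517]
tool_rot: [0.564, 0.43, 0.56, -0.429]
force: [-13.4, -0.2, 8.1]
finger_gap: 0.0084
t: 7.9
tcp_pos: [0.5044, -0.1617, 0.1526]
tool_rot: [0.565, 0.43, 0.558, -0.429]
force: [2.2, 1.9, -2.0]
finger_gap: 0.0087
t 7.9 tcp [ 0.5044 -0.1617  0.1526] q [ 0.5653  0.4298  0.5584 -0.4288] F [ 2.2  1.9 -2. ] gap 0.0087
10664 slope -0.015302804263480647 z0 136.91690286382695
t 7.95 tcp [ 0.5044 -0.1617  0.1526] q [ 0.5653  0.4298  0.5584 -0.4288] F [-0.   1.9  0.1] gap 0.0088
657 slope -0.013474621513844631 z0 136.77413371083546
```

```bash
python3 -m inch '[[[0,0,0],[0,0,0],180],[[0,0,0],[0,0,0],150],[[0,0,0],[0,0,0],120],[[0,0,0],[0,0,0],110],[[0,0,0],[0,0,0],110]]'
python3 - <<'E'
from h import *
lid()
c=camera('side');fit(world(c,full))
c=camera('scene');fit(world(c,full))
E
```

```text
t: 8.5
tcp_pos: [0.5043, -0.1623, 0.1525]
tool_rot: [0.565, 0.43, 0.558, -0.429]
force: [-0.2, -0.4, 0.2]
finger_gap: 0.0486
t 8.5 tcp [ 0.5043 -0.1623  0.1525] q [ 0.5653  0.4295  0.5583 -0.4292] F [-0.2 -0.4  0.2] gap 0.0486
10440 slope -0.0013346133256865427 z0 136.36827399348346
t 8.55 tcp [ 0.5043 -0.1623  0.1525] q [ 0.5653  0.4295  0.5583 -0.4292] F [ 0.3  1.2 -0.1] gap 0.0486
589 slope -0.0014023472026586815 z0 136.22221458942448
636 slope 0.0002747300266886566 z0 136.1605150125922
```

```bash
python3 -m inch '[[[-0.02,0,0],[0,0,0],110],[[-0.04,0,0],[0,0,0],110],[[-0.03,0.01,0.01],[0,0,0],150],[[0,0.03,0.035],[0,0,0],170],[[0,0.03,0.035],[0,0,0],170]]'
python3 - <<'E'
from h import *
goal(S(65,-108,200))
r=[]
for n in ['wrist','scene','side']:
    o=get_obs(); c=camera(n); P=world(c,full,o)
    if n=='wrist': save(c,'w3')
    d=P-C; X=d@EX*1000;Y=d@EY*1000;Z=P[:,2]*1000
    m=(abs(X-65)<14)&(Y<-82)&(Y>-145)&(Z>100)&(Z<132)
    print(n,m.sum())
    if m.sum()>8: print(np.percentile(Z[m],[5,50,95]),cv2.minAreaRect(np.c_[X[m],Y[m]].astype(np.float32)),np.median(X[m]))
E
```

```text
t: 9.15
tcp_pos: [0.5916, -0.2195, 0.2487]
tool_rot: [0.566, 0.429, 0.558, -0.429]
force: [-0.5, -0.5, 0.3]
finger_gap: 0.0286
t 9.15 tcp [ 0.5916 -0.2195  0.2487] q [ 0.5661  0.4292  0.5582 -0.4287] F [-0.5 -0.5  0.3] gap 0.0286
goal [ 0.6267 -0.2431  0.2   ] shift_tool now mm [49.1 27.3 31.6] rotvec [ 0.11  0.48 -0.42] stand-frame tcp [ 37.3 -76.  248.7] Fst [-0.7 -0.4  0.3]
axes y [0.964 0.264 0.007] z [ 0.264 -0.964  0.008] q [-0.48  0.26  1.28 -0.    1.6  -0.74]
wrist 753
[110.84536458 114.37269339 115.86199148] ((63.012489318847656, -112.76571655273438), (61.4892692565918, 12.10432243347168), 89.8171615600586) 62.337455866406714
scene 85
[110.71733391 113.81786919 116.32193702] ((64.41401672363281, -111.8982162475586), (11.807554244995117, 59.6199951171875), 0.43982696533203125) 63.65635905876922
side 100
[110.01747527 114.16127774 116.89750674] ((64.26407623291016, -112.09201049804688), (57.448394775390625, 11.559783935546875), 89.99771118164062) 65.77285603792254
```

View pics/w3.png

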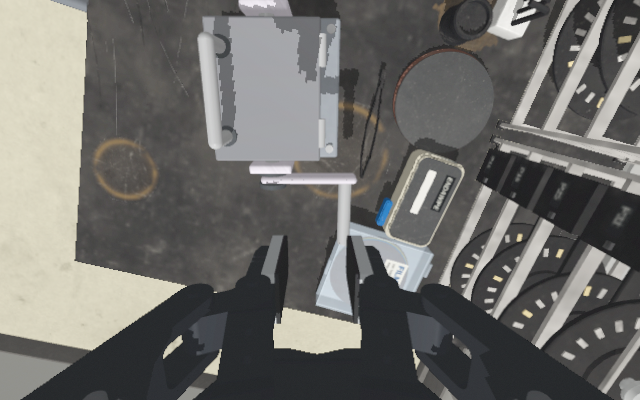

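Run:
```python
from h import *
for n in ['scene','side']:
    c=camera(n); P=world(c,full)
    d=P-C; X=d@EX*1000;Y=d@EY*1000;Z=P[:,2]*1000
    for x in range(20,220,20):
        print(x,[int(np.percentile(Z[m],98)) if (m:=(abs(X-x)<10)&(abs(Y-y)<10)&(Z<600)).sum()>2 else None for y in range(-200,-20,20)])
```

```text
20 [None, None, None, None, None, None, 316, 362, 394]
40 [None, None, None, None, None, None, 268, 359, 393]
60 [27, 6, 0, 116, 116, 116, 300, 375, 388]
80 [28, 14, 24, 20, 15, 119, 352, 367, 1]
100 [28, 27, 26, 0, 1, 8, 348, 346, 8]
120 [28, 27, 31, 25, 22, 1, 2, 3, 8]
140 [28, 31, 34, 33, 33, 31, 28, 9, 11]
160 [27, 32, 33, 34, 34, 34, 33, 28, 12]
180 [28, 34, 34, 34, 34, 34, 33, 28, 12]
200 [0, 1, -1, 32, 33, 34, 33, 12, 11]
20 [1, 3, 0, 1, 2, 1, 300, 352, 455]
40 [2, 1, 1, 1, 2, 3, 119, 354, 463]
60 [28, 26, 1, 117, 116, 117, 412, 420, 471]
80 [28, 28, 28, 2, 3, 442, 456, 467, 470]
100 [29, 28, 26, 2, 1, 8, 348, 347, 9]
120 [None, 27, 24, 25, 22, 2, 2, 2, 9]
140 [None, None, None, 20, 7, 1, 2, 8, 11]
160 [None, None, None, None, None, None, 0, 11, 11]
180 [None, None, None, None, None, None, None, None, None]
200 [None, None, None, None, None, None, None, None, None]
```

```bash
python3 -m inch '[[[0.01,0.015,0.02],[0,0.5,-0.4],170],[[0.01,0.009,0.012],[0,0,0],170],[[0.03,0.001,0.002],[0,0,0],170],[[0.01,0,0],[0,0,0],170],[[0,0,0],[0,0,0],170]]'
python3 - <<'E'
from h import *
goal(S(64,-114,93))
E
```

```text
t: 9.9
tcp_pos: [0.6223, -0.2434, 0.188]
tool_rot: [0.562, 0.429, 0.562, -0.428]
force: [-0.1, 0.5, 0.6]
finger_gap: 0.028
t 9.9 tcp [ 0.6223 -0.2434  0.188 ] q [ 0.5624  0.4289  0.5623 -0.4284] F [-0.1  0.5  0.6] gap 0.028
goal [ 0.6274 -0.2491  0.093 ] shift_tool now mm [95.   3.3  6.9] rotvec [ 0.16 -0.02 -0.04] stand-frame tcp [  60.6 -107.2  188. ] Fst [0.1 0.5 0.6]
axes y [0.964 0.265 0.001] z [ 0.265 -0.964 -0.   ] q [-0.49  0.36  1.26  0.    1.52 -0.76]
```

```bash
python3 -m inch '[[[0.02,0.004,0.007],[0,0,0],170],[[0.03,0,0],[0,0,0],170],[[0.02,0,0],[0,0,0],170],[[0,0,0],[0,0,0],170],[[0,0,0],[0,0,0],170]]'
python3 - <<'E'
from h import *
goal(S(64,-114,93)); o=get_obs(); c=camera('wrist'); save(c,'w4'); P=world(c,full,o)
d=P-C; X=d@EX*1000;Y=d@EY*1000;Z=P[:,2]*1000
m=(abs(X-65)<11)&(Y<-84)&(Y>-100)&(Z>104)&(Z<132); print(np.median(X[m]),cv2.minAreaRect(np.c_[X[m],Y[m]].astype(np.float32)),np.percentile(Z[m],95))
E
```

```text
t: 10.4
tcp_pos: [0.6288, -0.2485, 0.1242]
tool_rot: [0.565, 0.429, 0.56, -0.428]
force: [0.7, 1.0, -0.6]
finger_gap: 0.0283
t 10.4 tcp [ 0.6288 -0.2485  0.1242] q [ 0.5655  0.4291  0.5597 -0.4277] F [ 0.7  1.  -0.6] gap 0.0283
goal [ 0.6274 -0.2491  0.093 ] shift_tool now mm [31.2 -1.7  0.1] rotvec [ 0.23  0.31 -0.38] stand-frame tcp [  65.5 -113.7  124.2] Fst [ 0.9  0.8 -0.6]
axes y [0.964 0.266 0.007] z [ 0.266 -0.964  0.005] q [-0.49  0.4   1.33  0.    1.39 -0.76]
63.0386736183447 ((63.28435134887695, -92.00928497314453), (15.963455200195312, 11.897842407226562), 89.6244125366211) 115.86162127032674
```

View pics/w4.png

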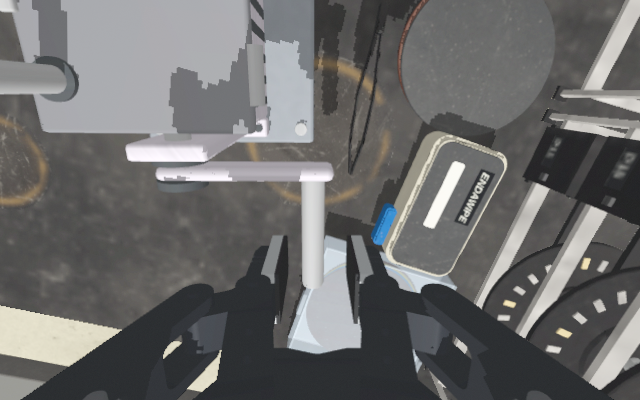

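```bash
python3 -m inch '[[[0.015,-0.0015,0],[0,0.3,-0.4],170],[[0.014,0,0],[0,0,0],170],[[0,0,0],[0,0,0],190],[[0,0,0],[0,0,0],255],[[0,0,0],[0,0,0],255]]' 35; python3 -m inch '[[[0,0,0],[0,0,0],255],[[0,0,0],[0,0,0],255],[[0,0,0],[0,0,0],255],[[0,0,0],[0,0,0],255],[[0,0,0],[0,0,0],255]]' 35
python3 - <<'E'
from h import *
goal(S(64,-114,93))
E
```

```text
t: 10.95
tcp_pos: [0.6269, -0.2498, 0.0965]
tool_rot: [0.563, 0.428, 0.562, -0.429]
force: [0.2, 0.2, 1.3]
finger_gap: 0.0106
t: 11.45
tcp_pos: [0.6269, -0.2498, 0.0966]
tool_rot: [0.563, 0.428, 0.562, -0.429]
force: [-2.3, 0.3, -1.6]
finger_gap: 0.0109
t 11.45 tcp [ 0.6269 -0.2498  0.0966] q [ 0.5628  0.4278  0.5622 -0.4292] F [-2.3  0.3 -1.6] gap 0.0109
goal [ 0.6274 -0.2491  0.093 ] shift_tool now mm [ 3.6  0.6 -0.5] rotvec [0.2  0.11 0.06] stand-frame tcp [  63.4 -114.5   96.6] Fst [-2.1  0.9 -1.6]
axes y [ 0.964  0.266 -0.001] z [ 0.266 -0.964  0.002] q [-0.49  0.43  1.36 -0.    1.35 -0.76]
```

```bash
python3 -m inch '[[[-0.011,-0.001,0],[0,0,0],255],[[-0.011,-0.003,0],[0,0,0],255],[[-0.010,-0.005,0],[0,0,0],255],[[-0.009,-0.0065,0],[0,0,0],255],[[-0.008,-0.008,0],[0,0,0],255]]' 35
cat >> h.py <<'E'
def ang(cx=-1.5,cz=96.6):
    o=st(); x=(o['tcp_pos']-C)@EX*1000-cx; z=o['tcp_pos'][2]*1000-cz
    th=np.arctan2(z,x); print('angle',round(np.degrees(th),1),'r',round(np.hypot(x,z),1)); 
    for t in range(5,61,5):
        if t%10==0:
            a=np.radians(min(np.degrees(th)%360+t,182)); print(t,'to: toolx',round(-(65*np.sin(a)-z),1),'tooly',round(65*np.cos(a)-x,1))
E
python3 - <<'E'
from h import *
goal(S(64,-114,93)); ang()
E
```

```text
t: 11.95
tcp_pos: [0.6082, -0.2549, 0.1472]
tool_rot: [0.566, 0.429, 0.56, -0.427]
force: [7.0, 1.4, -1.7]
finger_gap: 0.0104
t 11.95 tcp [ 0.6082 -0.2549  0.1472] q [ 0.5657  0.4295  0.5601 -0.4265] F [ 7.   1.4 -1.7] gap 0.0104
goal [ 0.6274 -0.2491  0.093 ] shift_tool now mm [54.4 19.6 -0.7] rotvec [ 0.3   0.22 -0.46] stand-frame tcp [  44.  -114.6  147.2] Fst [ 7.1 -0.5 -1.7]
axes y [0.964 0.267 0.008] z [ 0.267 -0.964  0.004] q [-0.52  0.36  1.35  0.    1.42 -0.79]
t 11.95 tcp [ 0.6082 -0.2549  0.1472] q [ 0.5657  0.4295  0.5601 -0.4265] F [ 7.   1.4 -1.7] gap 0.0104
angle 48.0 r 68.1
10 to: toolx -4.5 tooly -11.1
20 to: toolx -9.7 tooly -21.2
30 to: toolx -13.0 tooly -32.0
40 to: toolx -14.4 tooly -43.3
50 to: toolx -13.8 tooly -54.6
60 to: toolx -11.2 tooly -65.6
```

```bash
python3 -m inch '[[[-0.0045,-0.011,0],[0,0.2,-0.4],255],[[-0.005,-0.010,0],[0,0,0],255],[[-0.0033,-0.011,0],[0,0,0],255],[[-0.0015,-0.0115,0],[0,0,0],255],[[0.0005,-0.0115,0],[0,0,0],255]]' 35
python3 - <<'E'
from h import *
goal(S(64,-114,93)); ang()
E
```

```text
t: 12.45
tcp_pos: [0.5621, -0.2677, 0.1697]
tool_rot: [0.571, 0.432, 0.556, -0.422]
force: [6.3, 4.5, 5.7]
finger_gap: 0.0101
t 12.45 tcp [ 0.5621 -0.2677  0.1697] q [ 0.5712  0.4316  0.5562 -0.422 ] F [6.3 4.5 5.7] gap 0.0101
goal [ 0.6274 -0.2491  0.093 ] shift_tool now mm [78.3 66.  -0.9] rotvec [ 0.54  0.49 -1.36] stand-frame tcp [  -3.8 -114.8  169.7] Fst [7.2 2.7 5.7]
axes y [0.962 0.271 0.024] z [ 0.271 -0.963  0.009] q [-0.57  0.26  1.43  0.01  1.43 -0.85]
t 12.45 tcp [ 0.5621 -0.2677  0.1697] q [ 0.5712  0.4316  0.5562 -0.422 ] F [6.3 4.5 5.7] gap 0.0101
angle 91.8 r 73.1
10 to: toolx 9.5 tooly -11.0
20 to: toolx 12.8 tooly -21.8
30 to: toolx 17.9 tooly -31.9
40 to: toolx 24.7 tooly -41.0
50 to: toolx 32.9 tooly -48.8
60 to: toolx 42.4 tooly -55.0
```

Run:
```python
from h import *
o=st(); c=camera('wrist'); save(c,'w5'); P=world(c,full,o)
c=camera('side'); cv2.imwrite('pics/s5.png',cv2.resize(c['frame'][60:240,200:400],None,fx=3,fy=3,interpolation=2)[:,:,::-1]); 
for Q in (P,world(c,full)):
  d=Q-C; X=d@EX*1000;Y=d@EY*1000;Z=Q[:,2]*1000
  for y0,y1 in ((-102,-84),(-145,-126),(-82,-66)):
    m=(abs(X)<14)&(Y<y1)&(Y>y0)&(Z>140)&(Z<200)
    if m.sum()>5: print(m.sum(),np.median(X[m]),np.percentile(Z[m],[5,50,95]))
```

```text
t 12.45 tcp [ 0.5621 -0.2677  0.1697] q [ 0.5712  0.4316  0.5562 -0.422 ] F [6.3 4.5 5.7] gap 0.0101
997 -4.2884960641677035 [175.83990723 179.40774259 180.83172591]
666 -4.304301589055412 [177.06102856 179.41283348 180.88629271]
1314 -4.0319436991462005 [145.4719538  179.75774775 184.66971753]
38 -3.060725610890662 [175.06613209 179.27095944 193.58319578]
115 -2.4494133424576874 [141.80704738 165.14131657 184.92360845]
```

View pics/w5.png

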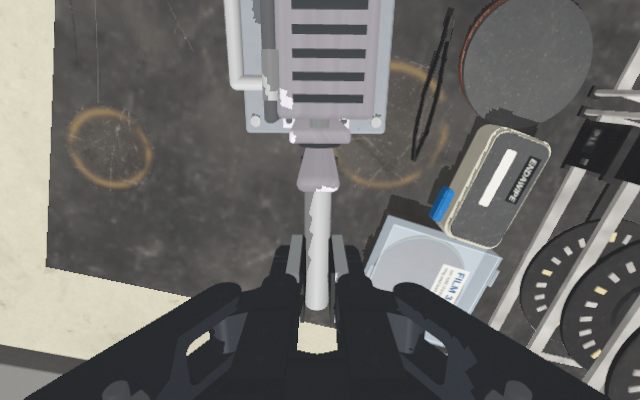

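View pics/s5.png

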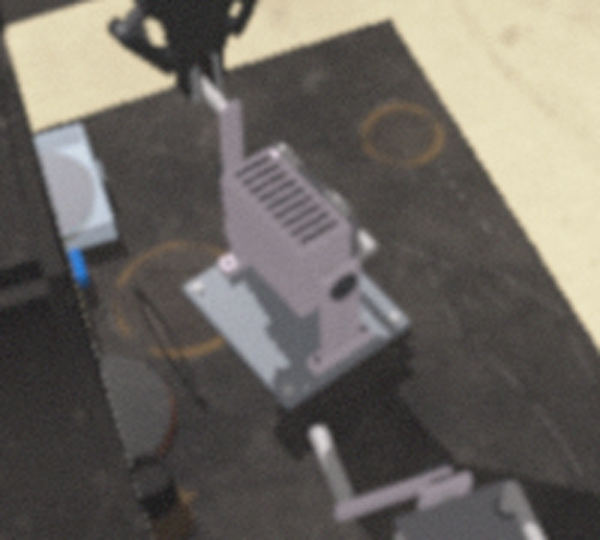

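```bash
python3 -m inch '[[[0,0,0],[0,0,0],190],[[0,0,0],[0,0,0],190],[[0.005,0,0],[0.5,0.5,-1.4],190],[[0.004,0,0],[0,0,0],190],[[0.004,0,0],[0,0,0],190]]' 35
python3 - <<'E'
from h import *
goal(S(-4,-114,159)); ang()
E
```

```text
t: 13.05
tcp_pos: [0.5618, -0.2683, 0.1568]
tool_rot: [0.561, 0.429, 0.562, -0.431]
force: [0.3, 0.4, 1.0]
finger_gap: 0.0215
t 13.05 tcp [ 0.5618 -0.2683  0.1568] q [ 0.5609  0.4287  0.5622 -0.4307] F [0.3 0.4 1. ] gap 0.0215
goal [ 0.5617 -0.267   0.159 ] shift_tool now mm [-2.2  0.3 -1.3] rotvec [-0.05  0.01  0.19] stand-frame tcp [  -4.3 -115.3  156.8] Fst [0.4 0.3 1. ]
axes y [ 0.965  0.261 -0.003] z [ 0.261 -0.965  0.   ] q [-0.57  0.28  1.43 -0.    1.43 -0.83]
t 13.05 tcp [ 0.5618 -0.2683  0.1568] q [ 0.5609  0.4287  0.5622 -0.4307] F [0.3 0.4 1. ] gap 0.0215
angle 92.7 r 60.3
10 to: toolx -3.2 tooly -11.4
20 to: toolx 0.3 tooly -22.2
30 to: toolx 5.5 tooly -32.3
40 to: toolx 12.5 tooly -41.2
50 to: toolx 20.8 tooly -48.9
60 to: toolx 30.4 tooly -54.9
```

```bash
python3 -m inch '[[[0,0,0],[0,0,0],255],[[0,0,0],[0,0,0],255],[[0,0,0],[0,0,0],255],[[0,0,0],[0,0,0],255],[[0,0,0],[0,0,0],255]]' 45
python3 - <<'E'
from h import *
ang(-1.5,92); goal(S(-4,-114,159))
E
```

```text
t: 13.55
tcp_pos: [0.5616, -0.268, 0.1558]
tool_rot: [0.56, 0.429, 0.563, -0.431]
force: [0.2, -1.0, -0.7]
finger_gap: 0.0106
t 13.55 tcp [ 0.5616 -0.268   0.1558] q [ 0.5604  0.4286  0.5628 -0.4307] F [ 0.2 -1.  -0.7] gap 0.0106
angle 92.6 r 63.9
10 to: toolx 0.4 tooly -11.3
20 to: toolx 3.8 tooly -22.1
30 to: toolx 9.1 tooly -32.1
40 to: toolx 16.0 tooly -41.1
50 to: toolx 24.4 tooly -48.7
60 to: toolx 33.9 tooly -54.8
t 13.55 tcp [ 0.5616 -0.268   0.1558] q [ 0.5604  0.4286  0.5628 -0.4307] F [ 0.2 -1.  -0.7] gap 0.0106
goal [ 0.5617 -0.267   0.159 ] shift_tool now mm [-3.2  0.4 -1. ] rotvec [-0.04 -0.05  0.25] stand-frame tcp [  -4.4 -115.   155.8] Fst [-0.1 -1.  -0.7]
axes y [ 0.965  0.262 -0.004] z [ 0.262 -0.965 -0.001] q [-0.57  0.29  1.43 -0.    1.43 -0.83]
```

```bash
python3 -m inch '[[[0.001,-0.011,0],[0,0,0],255],[[0.0035,-0.0105,0],[0,0,0],255],[[0.005,-0.010,0],[0,0,0],255],[[0.007,-0.009,0],[0,0,0],255],[[0.005,-0.005,0],[0,0,0],255]]' 45
python3 - <<'E'
from h import *
ang(-1.5,91); goal(S(-4,-114,159))
E
```

```text
t: 14.05
tcp_pos: [0.5206, -0.2796, 0.1374]
tool_rot: [0.565, 0.43, 0.559, -0.428]
force: [7.1, 4.3, 2.2]
finger_gap: 0.0101
t 14.05 tcp [ 0.5206 -0.2796  0.1374] q [ 0.5645  0.4303  0.5594 -0.428 ] F [7.1 4.3 2.2] gap 0.0101
angle 134.4 r 65.0
10 to: toolx 8.6 tooly -7.4
20 to: toolx 18.4 tooly -13.1
30 to: toolx 29.0 tooly -17.1
40 to: toolx 40.1 tooly -19.2
50 to: toolx 48.7 tooly -19.5
60 to: toolx 48.7 tooly -19.5
t 14.05 tcp [ 0.5206 -0.2796  0.1374] q [ 0.5645  0.4303  0.5594 -0.428 ] F [7.1 4.3 2.2] gap 0.0101
goal [ 0.5617 -0.267   0.159 ] shift_tool now mm [-21.3  43.2  -1.2] rotvec [ 0.06  0.22 -0.4 ] stand-frame tcp [ -47.  -115.4  137.4] Fst [8.  2.2 2.2]
axes y [0.965 0.263 0.007] z [ 0.263 -0.965  0.004] q [-0.62  0.23  1.54  0.    1.37 -0.89]
```

```bash
python3 -m inch '[[[0.0085,-0.007,0],[0,0.2,-0.4],255],[[0.010,-0.0055,0],[0,0,0],255],[[0.010,-0.004,0],[0,0,0],255],[[0.008,-0.002,0],[0,0,0],255],[[0.003,0,0],[0,0,0],255]]' 45
python3 - <<'E'
from h import *
ang(-1.5,91); goal(S(-4,-114,159))
E
```

```text
t: 14.55
tcp_pos: [0.503, -0.2844, 0.0996]
tool_rot: [0.564, 0.43, 0.56, -0.428]
force: [-9.9, -0.9, 5.4]
finger_gap: 0.0101
t 14.55 tcp [ 0.503  -0.2844  0.0996] q [ 0.5638  0.43    0.5601 -0.4285] F [-9.9 -0.9  5.4] gap 0.0101
angle 172.3 r 64.3
10 to: toolx 10.9 tooly -1.3
20 to: toolx 10.9 tooly -1.3
30 to: toolx 10.9 tooly -1.3
40 to: toolx 10.9 tooly -1.3
50 to: toolx 10.9 tooly -1.3
60 to: toolx 10.9 tooly -1.3
t 14.55 tcp [ 0.503  -0.2844  0.0996] q [ 0.5638  0.43    0.5601 -0.4285] F [-9.9 -0.9  5.4] gap 0.0101
goal [ 0.5617 -0.267   0.159 ] shift_tool now mm [-59.1  61.5  -1.2] rotvec [ 0.05  0.16 -0.28] stand-frame tcp [ -65.2 -115.5   99.6] Fst [-9.7  1.8  5.4]
axes y [0.965 0.263 0.005] z [ 0.263 -0.965  0.003] q [-0.65  0.23  1.61  0.    1.29 -0.92]
```

```bash
python3 -m inch '[[[0.004,-0.001,0],[0,0,0],255],[[0.003,0,0],[0,0,0],255],[[0.003,0,0],[0,0,0],255],[[0.002,0,0],[0,0,0],255],[[0.002,0,0],[0,0,0],255]]' 45
python3 - <<'E'
from h import *
ang(-1.5,91); goal(S(-4,-114,159))
for n in ['wrist','scene','side']:
    o=get_obs(); c=camera(n); P=world(c,full,o)
    if n=='wrist': save(c,'w6')
    d=P-C; X=d@EX*1000;Y=d@EY*1000;Z=P[:,2]*1000
    for y0,y1 in ((-102,-85),(-145,-128)):
        m=(abs(X+65)<12)&(Y<y1)&(Y>y0)&(Z>98)&(Z<135)
        if m.sum()>5: print(n,m.sum(),np.median(X[m]),np.percentile(Z[m],[50,95]))
    m=(abs(Y)<42)&(abs(X)<34)&(abs(Z-137)<20)
    if m.sum()>20: print('bottom plane',np.linalg.lstsq(np.c_[X[m],np.ones(m.sum())],Z[m],rcond=None)[0],np.median(Z[m]))
E
```

```text
t: 15.05
tcp_pos: [0.5019, -0.2847, 0.0869]
tool_rot: [0.564, 0.43, 0.56, -0.428]
force: [-2.9, 2.7, 6.6]
finger_gap: 0.0105
t 15.05 tcp [ 0.5019 -0.2847  0.0869] q [ 0.564   0.4302  0.5596 -0.4285] F [-2.9  2.7  6.6] gap 0.0105
angle -176.4 r 65.0
10 to: toolx -1.9 tooly -0.1
20 to: toolx -1.9 tooly -0.1
30 to: toolx -1.9 tooly -0.1
40 to: toolx -1.9 tooly -0.1
50 to: toolx -1.9 tooly -0.1
60 to: toolx -1.9 tooly -0.1
t 15.05 tcp [ 0.5019 -0.2847  0.0869] q [ 0.564   0.4302  0.5596 -0.4285] F [-2.9  2.7  6.6] gap 0.0105
goal [ 0.5617 -0.267   0.159 ] shift_tool now mm [-71.8  62.8  -1.2] rotvec [ 0.03  0.2  -0.33] stand-frame tcp [ -66.4 -115.4   86.9] Fst [-2.   3.4  6.6]
axes y [0.965 0.263 0.006] z [ 0.263 -0.965  0.003] q [-0.65  0.24  1.63  0.    1.26 -0.92]
wrist 1197 -66.90958400344077 [114.42728269 115.8417575 ]
wrist 701 -66.87724437669446 [114.52361793 115.85026244]
bottom plane [-2.64429934e-03  1.36299946e+02] 136.31990887857773
scene 50 -65.41711476419712 [113.09351561 130.12726305]
scene 14 -66.9504331063194 [113.85184076 115.98623837]
bottom plane [7.22726934e-04 1.36184578e+02] 136.18539839193556
side 29 -63.53047953376701 [114.7441542  117.03644771]
bottom plane [-2.89019965e-03  1.36302994e+02] 136.30167972476661
```

View pics/w6.png

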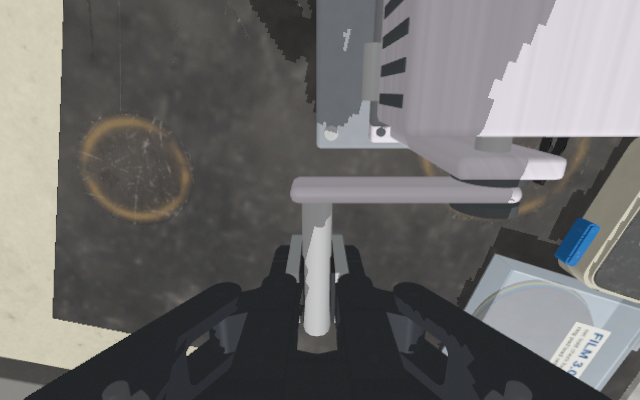

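```bash
python3 -m inch '[[[0.002,0,0],[0,0,0],255],[[0.002,0,0],[0,0,0],230],[[0.001,0,0],[0,0,0],190],[[0,0,0],[0,0,0],170],[[0,0,0],[0,0,0],160]]' 45; python3 -m inch '[[[-0.01,0,0],[0,0,0],150],[[-0.03,0,0],[0,0,0],150],[[-0.04,0,0],[0,0,0],150],[[-0.04,0,0],[0,0,0],150],[[-0.02,0,0],[0,0,0],150]]'
python3 - <<'E'
from h import *
goal(S(-64,-114,200))
for n in ['wrist','scene','side']:
    o=get_obs(); c=camera(n); P=world(c,full,o); save(c,n+'7')
    d=P-C; X=d@EX*1000;Y=d@EY*1000;Z=P[:,2]*1000
    m=(abs(X+65)<12)&(Y<-86)&(Y>-140)&(Z>98)&(Z<135)
    if m.sum()>5: print(n,m.sum(),np.median(X[m]),np.percentile(Z[m],[50,95]))
    m=(abs(Y)<42)&(abs(X)<34)&(abs(Z-137)<20)
    if m.sum()>20: print('bottom plane',np.linalg.lstsq(np.c_[X[m],np.ones(m.sum())],Z[m],rcond=None)[0],np.median(Z[m]))
E
```

```text
t: 15.7
tcp_pos: [0.5023, -0.2851, 0.0854]
tool_rot: [0.565, 0.43, 0.559, -0.429]
force: [-0.1, -0.7, 0.2]
finger_gap: 0.0317
t: 16.2
tcp_pos: [0.4998, -0.2836, 0.2288]
tool_rot: [0.563, 0.43, 0.561, -0.429]
force: [1.7, 0.7, -0.3]
finger_gap: 0.035
t 16.2 tcp [ 0.4998 -0.2836  0.2288] q [ 0.5628  0.43    0.561  -0.4286] F [ 1.7  0.7 -0.3] gap 0.035
goal [ 0.5038 -0.2827  0.2   ] shift_tool now mm [28.8  4.1  0.1] rotvec [ 0.04  0.04 -0.18] stand-frame tcp [ -68.2 -113.8  228.8] Fst [ 1.8  0.2 -0.3]
axes y [0.965 0.263 0.003] z [ 0.263 -0.965  0.001] q [-0.65  0.15  1.44  0.    1.55 -0.92]
wrist 916 -67.00032425638628 [114.38071007 115.99556225]
bottom plane [-7.96093556e-04  1.36325226e+02] 136.31700834451618
scene 88 -66.7967357990041 [113.53715195 115.87064081]
bottom plane [2.07347385e-03 1.36151836e+02] 136.10783116690678
side 88 -64.5766846622582 [114.12344477 116.96136601]
bottom plane [-3.18137623e-03  1.36276605e+02] 136.25499290739182
```

View pics/scene7.png

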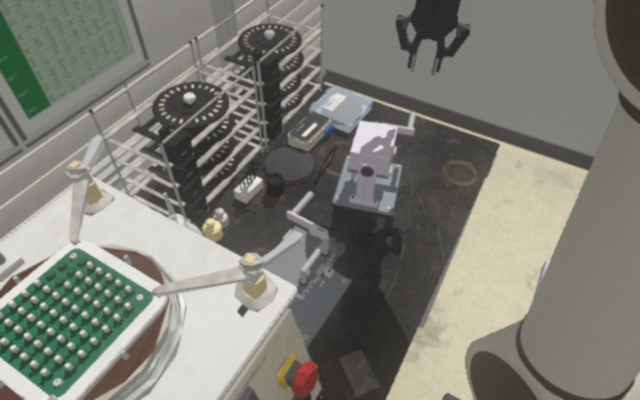

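View pics/wrist7.png

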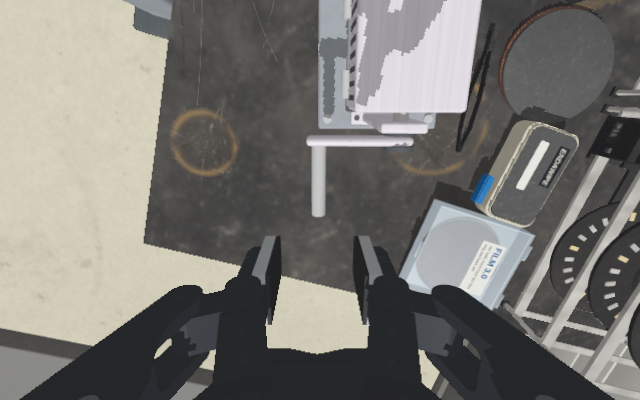

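```bash
python3 -m inch '[[[0,0,0],[0,0,0],150],[[0,0,0],[0,0,0],150],[[0,0,0],[0,0,0],150],[[0,0,0],[0,0,0],150],[[0,0,0],[0,0,0],150]]'; python3 -c "
from h import *
print(finish_job())"
```

```text
t: 16.85
tcp_pos: [0.4988, -0.2829, 0.2234]
tool_rot: [0.561, 0.43, 0.563, -0.429]
force: [-0.2, -0.2, -0.5]
finger_gap: 0.0353
the job is handed in; nothing more can be done
None
```

I tugged the deep cassette's lid, let it shut, then turned the cassette fully upside down. I handed the job in at about 16.9 s of the 54 s allowed.

- **Latch check:** I took the bow handle with the cassette upright and pulled until the lid gave. At the peak the lid tilted about 0.06 rad in the images, which is roughly 4.5 mm at the handle. I held that peak for roughly a second, then lowered and released the lid. All three cameras then showed it flat and shut.
- **Disagreement on the tug:** the wrist force read 11–12 N and the gripper rose about 6 mm above where the lid came to rest. Both suggest an opening nearer 0.08–0.12 rad than 0.06. All of these are below the 0.16 rad forcing limit.
- **Turnover:** I swung the crank over the top to the other stop. Near the top the rod had slid towards the fingertips, so I opened a little, lowered the gripper and took it again before going on.
- **Last checks, with the gripper off:** the rod centre is at about x −66 mm, z 110 mm, where the stop should put it. The cassette's underside is level to within about 0.003 rad.
- **Not checked:** with the cassette upside down the lid was out of view, so I did not see it shut. I did not separately measure the shallow cassette and its stand afterwards, but the gripper never went near them.

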